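# Mount the screen-height adjuster on the press bracket and dial it to 5

### The arm

A 7-joint arm with a two-finger parallel gripper is mounted at the origin on the work surface. World frame = base frame: x ahead of the robot, y to its left, z up, the work surface at z = 0. Lengths are in m, angles in rad, forces in N, time in s.
With the tool pointing down it reaches from about 0.4 to 0.875 m from the base axis. Payload 19.3 kg.
Tool frame: the origin (TCP) lies midway between the tips of the shut fingers; the grasp point (between the pads) lies 19 mm behind it; z points along the fingers, y is the line along which they close (so a half turn about z gives the same grasp; the last joint's range is limited). The gripper opens to 85 mm and grips with 20 to 120 N. Pads are 22 mm wide; open, the fingers measure 114 mm over their backs; the gripper's body (76 mm by 85 mm) begins 54 mm behind the grasp point. The pads swing forward as they close: fully open they stand 13 mm farther back than shut.
Start: joints at [1.159, 0.521, -0.036, 1.599, 0.021, 1.021, -0.113], TCP at [0.209, -0.589, 0.231] pointing down, gripper open.
Joint ranges: [-2.91, 2.91], [-0.3, 2.13], [-1.5, 1.42], [0.17, 2.43], [-1.26, 4.41], [0.16, 1.93], [-2.52, 2.52]. Speed limits (rad/s): [1.89, 1.89, 2.39, 2.39, 3.01, 3.01, 3.01].

### API

Orientations are given as [roll, pitch, yaw] about the fixed x, y, z axes, in that order (R = Rz(yaw) Ry(pitch) Rx(roll)).
In Python, from workcell import telemetry, grab_frame, calibration, bot, outline_of, landmark_of gives the robot as it stands. The module is installed in compiled form; this text tells all that it offers.
- The arm moves only by the shell command python3 -m inch 'ROWS' [FORCE]. ROWS is JSON, a list of rows, each a list of 7 numbers: the shift along the tool's x, y, z in m, then the turn, a rotation vector about the tool's x, y, z in rad, then the closure, from 0 (fully open) to 1 (shut). A call has 1 to 5 rows; each row shifts and turns the commanded pose from where the row before left it, along the tool's axes as they then stand; what a row does not reach is not made up. A row lasts 1/10 s, in which the tool goes at most 50 mm and 8.59 degrees, less where a joint would pass 70% of its speed; a pose out of reach is approached as far as the arm can. A call is refused whole if a number of a shift passes 0.05 or a number of a turn 0.15, either way. A call with a gripper value outside its range is refused whole. The fingers move at their own pace and stop on an object; FORCE is the grip in N (left out, the last holds). Time passes only in rows, so rows that do not move let the fingers close. It gives the time, the measured TCP pose, the force, the opening and the grip force at its end, in the units of the state.
- telemetry.observe(): the state, without advancing time (a new reading comes with each control period).
- grab_frame(name): name is "scene" or "top" or "wrist"; returns the picture (480x640x3 uint8, red, green, blue); there is no depth.
- calibration(name): a dict with "fovy" (degrees; the focal length in pixels is half the picture's height over the tangent of half this angle, whatever the lens; pixels are square), "cx", "cy" (the principal point, pixels), "pose" (4x4, takes a point from camera to world coordinates). Camera axes: x right, y down, z forward; pixel columns grow to the right and rows downward; lengths in m; the calibration is good to about 2 mm. A picture is of the moment at which its call begins: read the wrist's pose just before it. calibration takes no time and is no camera call; for the wrist camera it gives the pose at the moment of the call.
- bot.job_done(): hands the job in; it is judged then, once.
Trained networks look in the newest picture that a camera, given by its name, has taken for a name from the list of things; names that differ only in an ending like _2 or _b are one class to them, and where a whole thing is asked for, a point or a joint stands for the part that bears it (a point fixed in the world has none). Each returns a list of dicts, best first, with "score" (0 to 1); they miss things now and then, are a little off and sometimes report something else, mostly with a low value. They report only what shows in the picture. A call takes as long as a camera call. They do not tell look-alikes from the thing itself.
- outline_of(label, camera): "region" (480x640 bool, what is visible of it) and "rect" ([left, top, right, bottom] in pixels, round what is visible of it).
- landmark_of(label, camera): "xy" ([column, row] in pixels: a listed point, or the origin of a listed thing).
The state is a dict: "clock": time; "qpos": joint angles; "qd": joint speeds; "joint_efforts": joint torques, N m; "position": TCP position; "tool_rot": TCP orientation; "force": force on the tool from outside, world axes, zero at the start; "moment": the same for the moment, N m; "grip_width": finger opening in m; "finger_force": force on a finger pad.
Only numpy, scipy, OpenCV 4.12 (cv2) and the standard library are available. Lean on these libraries where they do the work, as an engineer would, in place of code of your own. Each camera call takes 0.05 s, during which the arm holds its last target. There are 200 camera calls.

### The job

Pick up the blue height adjuster, slip the keyhole in its plate over the headed stud of the grey bracket and slide it until it is fully home, plate flat on the bracket between the two black cheeks, and let go of it. Only then take hold of its ribbed sleeve and turn it to 5 (the yellow mark), leaving it clicked in there and the adjuster still fully home on the stud. Leave the other things on the bench where they are.

Things in the scene. Friction and masses are not known exactly. Their poses are not given: they have to be found in the camera images.
- adjuster: screen-height adjuster, loose, 0.5 to 0.75 kg, standing flat on the bench. Origin: centre of the underside of its blue plate, z up, x along the plate: 190 x 64 x 6 mm. On the plate: black rib (see rib), grey round housing 62 mm in diameter, z 6 to 32 mm, centred at x +62 mm, and on that the sleeve. The keyhole is near the -x end
- rib (a point): centre of the rib's top, 38 mm above the adjuster's underside, over its origin; axes as the adjuster's. The black rib, 44 mm (x) by 26 mm (y), z 6 to 38 mm, is what to carry the adjuster by, fingers closing along y; the balance point is about 17 mm from its middle towards +x, so grip it firmly
- entry (a point): centre of the keyhole's wide entry, a 22 mm square opening, on the adjuster's underside (adjuster x -45 mm). From it a slot 10 mm wide runs towards the adjuster's -x and ends at x -70 mm
- slot_end (a point): on the adjuster's underside, where the stud's axis is when the stud is at the end of the slot (adjuster x -66.5 mm)
- sleeve (a joint): angle of the numbered sleeve, rad. Nine clicks, 0 to 8, 20 degrees (0.349 rad) apart, stops at 0 and 8: number N is at 0.349 N, 5 at 1.745. Grows clockwise seen from above. Each click is firm and pulls the sleeve to the nearest number once it is let go. Starts at about 1 to 3
- sleeve_top (a point): centre of the sleeve's top, on its turning axis (adjuster x +62, z 72 mm). Dark knurled cylinder, 44 mm diameter, z 32 to 72 mm; red pointer on its top and side along this point's +y. Scale round its foot: 0 (long white tick) lies towards the adjuster's +y; then clockwise from above short black ticks 1 to 4, the long yellow tick 5 (100 degrees from 0), black 6 to 8
- mount: bracket fixed to the bench: grey casting with aluminium top, 215 x 92 mm, top face 28 mm above the bench. Origin on the bench under its middle, x along it, z up. Two black cheeks, x 40 to 80 mm, 8 mm above the top, inner faces at y +-34.5 mm: the plate lies flat between them, its x along the bracket's x. At home the adjuster's origin is at bracket x +11.5 mm
- stud (a point): stud's axis at the bracket's top face (bracket x -55, y 0, z 28 mm); axes as the bracket's. Neck 7 mm thick, 10 mm high; on it a brass head 17 mm in diameter, 4 mm thick. The plate goes down with its keyhole's entry over the head, then slides 21.5 mm towards the bracket's +x until the slot's end meets the neck
- squeegee: bystander: squeegee lying flat, blue handle and orange blade, 170 x 80 x 26 mm
- tape: bystander: roll of tape lying flat, 60 mm diameter, 24 mm high
- ink_jar: bystander: white jar with black cap, 72 mm diameter, 85 mm high
- wash_bottle: bystander: clear bottle with white cap, 60 mm diameter, 150 mm high
- spatula: bystander: spatula lying flat, 200 mm
- wrench: bystander: spanner lying flat, 150 mm
- pot: bystander: white mixing pot, 76 mm diameter, 60 mm high
Not all that is in view belongs to the job. Leave any green or purple look-alike of the adjuster alone.

How it is judged:
On the way, in this order (a step that is already met when the one before it is completed fails the run):
1. the adjuster is fully home on the stud, flat on the bracket, and the fingers have let go of it (x of slot_end in the frame of mount between -0.0595 and -0.0505 m and y of slot_end in the frame of mount between -0.005 and 0.005 m and x of adjuster in the frame of mount above 0 m and z of adjuster in the frame of mount between 0.0255 and 0.0315 m and angle between the x axis of adjuster and the x axis of mount, either way round below 0.08 rad and angle between adjuster's own z axis and vertical below 0.04 rad and contact force between the fingers and adjuster below 0.5 N and linear speed of adjuster below 0.02 m/s and angular speed of adjuster below 0.1 rad/s), for 0.2 s.
2. the sleeve has been turned to 5 with the adjuster still mounted (x of slot_end in the frame of mount between -0.0595 and -0.0505 m and y of slot_end in the frame of mount between -0.005 and 0.005 m and x of adjuster in the frame of mount above 0 m and z of adjuster in the frame of mount between 0.0255 and 0.0315 m and angle between the x axis of adjuster and the x axis of mount, either way round below 0.08 rad and angle between adjuster's own z axis and vertical below 0.04 rad and value of joint sleeve between 1.62533 and 1.86533 rad), for 0.2 s.
At the end, for the whole second after the job is handed in: Plate flat on the bracket (3 mm, 0.04 rad), along it (0.08 rad), stud at the slot's end (4.5 mm along, 5 mm across); sleeve clicked at 5 (1.745 within 0.12 rad); all released and at rest; bystanders not moved over 40 mm (all of step 2 and contact force between the fingers and adjuster below 0.5 N and linear speed of adjuster below 0.02 m/s and angular speed of adjuster below 0.1 rad/s); the robot touches nothing.
It fails at once if another thing on the bench is moved by more than 40 mm (distance of any of squeegee, tape, ink_jar, wash_bottle, spatula, wrench, pot from where it was at the start of the episode above 0.04 m).
It also fails if it takes over 51 s, if anything falls off the work surface, if the arm or the gripper's body presses on something with over 40 N, if the wrist force passes 120 N, or if a joint passes its speed limit or range.

## Working session

There is one attempt and no reset: what is moved stays moved. The work goes in short steps, Python scripts to look and compute and a shell command to move; the robot and the scene stay as the last step left them, time stands still between calls to the robot, and variables do not carry over. Pictures are saved under pics/ and viewed, at most 10 in all, crops included, and the job is handed in when it is done.

```bash
mkdir -p pics
cat > h.py <<'E'
import numpy as np, cv2
from workcell import telemetry, grab_frame, calibration, bot, outline_of, landmark_of
def ray(cam,xy):
    c=calibration(cam); f=240/np.tan(np.radians(c["fovy"])/2); P=np.array(c["pose"])
    d=P[:3,:3]@np.array([(xy[0]-c["cx"])/f,(xy[1]-c["cy"])/f,1]); return P[:3,3],d
def atz(cam,xy,z):
    o,d=ray(cam,xy); return o+d*(z-o[2])/d[2]
def proj(cam,p):
    c=calibration(cam); f=240/np.tan(np.radians(c["fovy"])/2); P=np.array(c["pose"])
    q=P[:3,:3].T@(np.array(p)-P[:3,3]); return np.array([c["cx"]+f*q[0]/q[2],c["cy"]+f*q[1]/q[2]])
def save(cam,name):
    im=grab_frame(cam); cv2.imwrite("pics/"+name,im[:,:,::-1]); return im
E
python3 - <<'E'
from h import *
np.set_printoptions(precision=4,suppress=True)
s=telemetry.observe(); print(s)
a=save("top","top0.png"); b=save("scene","scene0.png")
cv2.imwrite("pics/both.png",np.hstack([cv2.resize(a,(400,300)),cv2.resize(b,(400,300))])[:,:,::-1])
for cam in("top","scene"):
    print(cam,calibration(cam))
    for l,z in(("rib",.038),("entry",0),("slot_end",0),("sleeve_top",.072),("adjuster",0),("mount",0),("stud",.028)):
        for d in landmark_of(l,cam)[:3]: print(cam,l,d["score"],d["xy"],atz(cam,d["xy"],z))
E
```

```text
{'clock': 0.0, 'qpos': array([ 1.1588,  0.522 , -0.0363,  1.6   ,  0.0212,  1.0211, -0.1128]), 'qd': array([-0.0019, -0.0017,  0.0006, -0.0004, -0.0004,  0.0003,  0.0001]), 'joint_efforts': array([  0.0005, -92.7118,   1.9804, -36.9943,   0.0181,   0.0079,
         0.    ]), 'position': array([ 0.2093, -0.5885,  0.2307]), 'tool_rot': array([-3.1404,  0.0001,  0.3418]), 'force': array([-0.0913,  0.2555,  0.2953]), 'moment': array([-0.0447, -0.004 , -0.015 ]), 'finger_force': 0.0, 'grip_width': 0.08558107812403262}
top {'fovy': 45.11129614871937, 'cx': 329.98484795359514, 'cy': 239.78706703268998, 'pose': array([[ 0.0073, -0.9851,  0.1719,  0.2828],
       [-1.    , -0.0082, -0.0049,  0.0125],
       [ 0.0062, -0.1718, -0.9851,  1.5147],
       [ 0.    ,  0.    ,  0.    ,  1.    ]])}
top rib 0.94 [235.9, 354.4] [0.247  0.2387 0.038 ]
top rib 0.75 [405.8, 243.3] [ 0.5328 -0.1916  0.038 ]
top rib 0.67 [271.0, 260.0] [0.4863 0.1567 0.038 ]
top entry 0.89 [441.5, 346.9] [ 0.2689 -0.2849  0.    ]
top entry 0.79 [401.0, 268.0] [ 0.473  -0.1831  0.    ]
top entry 0.78 [247.8, 370.7] [0.2054 0
[... 1272 characters left out ...]
y 0.87 [154.7, 265.7] [ 0.7988 -0.2882 -0.    ]
scene slot_end 0.92 [152.2, 266.9] [ 0.8061 -0.2879  0.    ]
scene slot_end 0.91 [457.5, 253.5] [0.1928 0.2094 0.    ]
scene slot_end 0.85 [309.8, 191.7] [ 0.2465 -0.302   0.    ]
scene sleeve_top 0.76 [453.8, 257.1] [0.3058 0.2649 0.072 ]
scene sleeve_top 0.68 [310.9, 190.1] [ 0.3272 -0.2113  0.072 ]
scene sleeve_top 0.63 [238.4, 221.2] [ 0.5812 -0.218   0.072 ]
scene adjuster 0.8 [310.6, 202.6] [ 0.2912 -0.2509  0.    ]
scene adjuster 0.71 [169.4, 257.1] [ 0.7515 -0.2954  0.    ]
scene adjuster 0.65 [455.3, 263.6] [0.235  0.2318 0.    ]
scene mount 0.9 [369.9, 294.6] [0.4886 0.165  0.    ]
scene stud 0.89 [382.6, 270.5] [0.4236 0.1461 0.028 ]
```

View pics/top0.png

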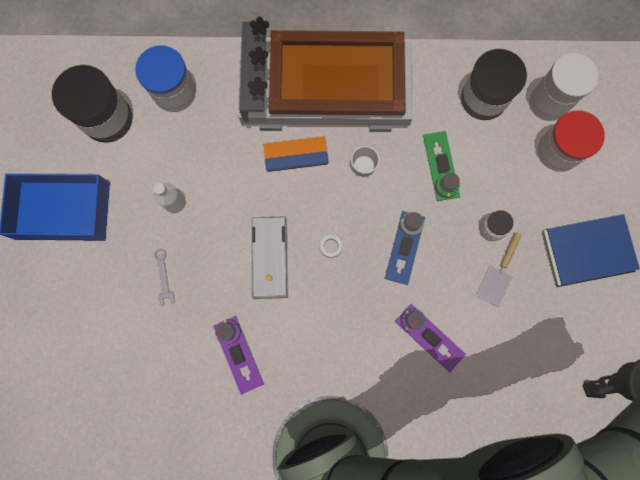

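View pics/scene0.png

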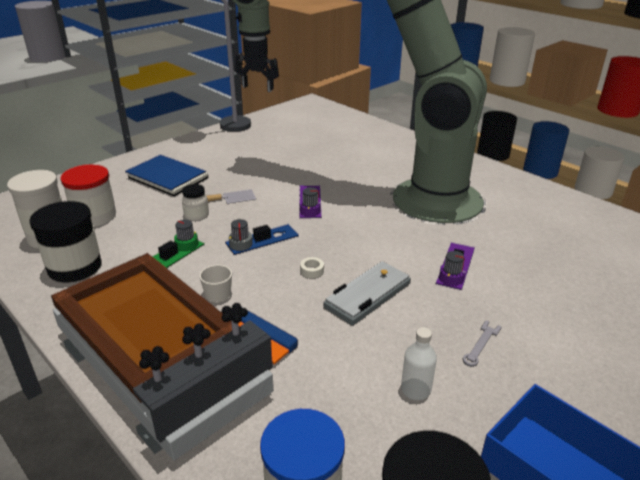

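The top view shows the blue adjuster with its rib at (406,243) and sleeve at (410,219). The bracket is at (270,258), with its stud towards the robot at (268,278). The purple and green ones are look-alikes. I'll move above the adjuster for a wrist view.

```bash
R='[.034,-.0235,0,0,0,0,0]'
python3 -m inch '[[0.034,-0.0235,-0.005,0,0,0,0],[0.034,-0.0235,-0.005,0,0,0,0],[0.034,-0.0235,0,0,0,0,0],[0.034,-0.0235,0,0,0,0,0],[0.034,-0.0235,0,0,0,0,0]]'
python3 -m inch '[[0.034,-0.0235,0,0,0,0,0],[0.034,-0.0235,0,0,0,0,0],[0.034,-0.0235,0,0,0,0,0],[0.034,-0.0235,0,0,0,0,0],[0.034,-0.0235,0,0,0,0,0]]'
python3 -m inch '[[0.034,-0.0235,0,0,0,0.124,0],[0,0,0,0,0,0.124,0],[0,0,0,0,0,0.124,0],[0,0,0,0,0,0.124,0],[0,0,0,0,0,0,0]]'
cat > look.py <<'E'
from h import *
import sys
np.set_printoptions(precision=4,suppress=True)
name=sys.argv[1]; z0=float(sys.argv[2])
s=telemetry.observe(); print(s["clock"],s["position"],s["tool_rot"],s["qpos"])
c=calibration("wrist"); print(c["pose"][:3])
save("wrist",name)
for l,z in(("rib",.038),("entry",0),("slot_end",0),("sleeve_top",.072),("adjuster",0)):
    for d in landmark_of(l,"wrist")[:2]: print(l,d["score"],d["xy"],atz("wrist",d["xy"],z+z0))
for l,z in(("mount",0),("stud",.028)):
    for d in landmark_of(l,"wrist")[:2]: print(l,d["score"],d["xy"],atz("wrist",d["xy"],z))
E
python3 look.py w1.png 0
```

```text
clock: 1.3
position: [0.331, -0.4198, 0.2415]
tool_rot: [3.141, -0.0, 0.342]
force: [0.7, 0.4, -0.0]
grip_width: 0.086
finger_force: 0.0
clock: 1.8
position: [0.4518, -0.2521, 0.2415]
tool_rot: [3.141, -0.0, 0.342]
force: [1.4, -1.3, 0.2]
grip_width: 0.0855
finger_force: 0.0
clock: 2.3
position: [0.4753, -0.2198, 0.2414]
tool_rot: [3.141, -0.0, -0.156]
force: [0.1, 1.0, 0.3]
grip_width: 0.0852
finger_force: 0.0
2.3 [ 0.4753 -0.2198  0.2414] [ 3.1414 -0.0001 -0.1563] [ 0.3788  0.3497 -0.0758  1.8519  0.0323  0.941  -1.4386]
[[-0.1554 -0.9354 -0.3175  0.5577]
 [-0.9879  0.1473  0.0497 -0.2318]
 [ 0.0003  0.3214 -0.9469  0.3847]]
rib 0.87 [274.8, 152.7] [ 0.5269 -0.1929  0.038 ]
rib 0.84 [383.2, 389.8] [ 0.2938 -0.2549  0.038 ]
entry 0.83 [412.8, 387.6] [ 0.2629 -0.2885  0.    ]
entry 0.76 [270.8, 196.5] [ 0.4859 -0.1781  0.    ]
slot_end 0.69 [429.2, 399.1] [ 0.2457 -0.3045  0.    ]
slot_end 0.65 [272.3, 219.2] [ 0.465  -0.1757  0.    ]
sleeve_top 0.96 [330.0, 382.3] [ 0.334  -0.2084  0.072 ]
sleeve_top 0.67 [273.5, 62.5] [ 0.5879 -0.2068  0.072 ]
adjuster 0.68 [278.4, 143.9] [ 0.5304 -0.1934  0.    ]
adjuster 0.59 [376.4, 368.5] [ 0.2918 -0.2528  0.    ]
```

View pics/w1.png

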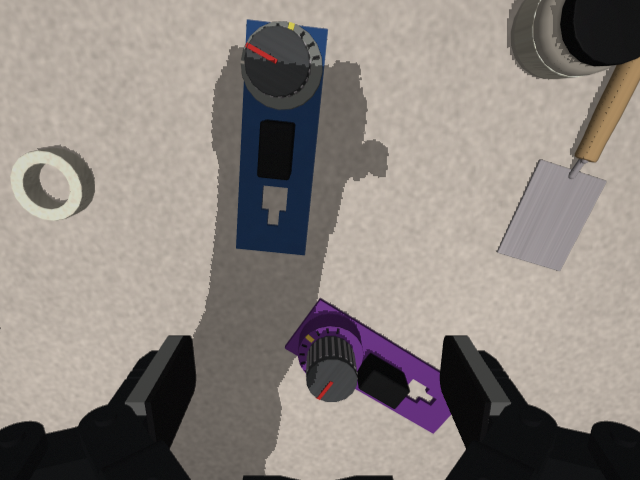

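The wrist view shows the blue plate with corners near (236,248), (305,254), (248,20) and (328,30). The rib is at (276,150), the keyhole at (274,205), and the red pointer sits around 2 to 3. I'll fit the plate's pose to these.

```bash
cat > fit.py <<'E'
from h import *
from scipy.optimize import least_squares
def fit(cam,model,pix,x0,z0=0):
    def P(v):
        c,s=np.cos(v[2]),np.sin(v[2]); 
        return np.array([proj(cam,[v[0]+c*m[0]-s*m[1],v[1]+s*m[0]+c*m[1],z0+m[2]]) for m in model])
    r=least_squares(lambda v:(P(v)-pix).ravel(),x0,loss="soft_l1")
    return r.x,(P(r.x)-pix)
E
python3 - <<'E'
from fit import *
np.set_printoptions(precision=4,suppress=True)
im=cv2.imread("pics/w1.png"); hsv=cv2.cvtColor(im,cv2.COLOR_BGR2HSV)
m=cv2.inRange(hsv,(100,120,30),(118,255,200)); m=cv2.morphologyEx(m,cv2.MORPH_OPEN,np.ones((3,3)))
n,l,st,_=cv2.connectedComponentsWithStats(m); i=1+st[1:,4].argmax(); print(st[i])
pts=np.argwhere(l==i)[:,::-1]
q=lambda a,b: pts[np.argmax(pts@np.array([a,b]))]
c=[q(-1,1),q(1,1),q(-1,-1.5),q(1,-1)]; print(c)
model=[(-.095,.032,.006),(-.095,-.032,.006),(.095,.032,.006),(.095,-.032,.006)]
print(fit("wrist",model,np.array(c,float),[.53,-.19,-.15]))
# rib mask
b=cv2.inRange(hsv,(0,0,0),(180,255,45)); b[:100]=0;b[200:]=0;b[:,:250]=0;b[:,310:]=0
ys,xs=np.nonzero(b); print(cv2.minAreaRect(np.c_[xs,ys].astype(np.float32)), xs.min(),xs.max(),ys.min(),ys.max())
for z in(.038,):print(atz("wrist",[xs.mean(),ys.mean()],z))
E
```

```text
[ 236   85   86  170 8078]
[array([236, 247]), array([304, 253]), array([244,  88]), array([321,  85])]
(array([ 0.4875, -0.1837, -0.2426]), array([[  0.5593,  43.1819],
       [ -0.6483,  42.6462],
       [ -0.5824, -11.0145],
       [  0.6616,  -0.4999]]))
((277.5781555175781, 137.27818298339844), (41.01373291015625, 85.6685562133789), 12.6995849609375) 257 307 100 180
[ 0.5296 -0.1943  0.038 ]
```

Run:
```python
from fit import *
np.set_printoptions(precision=4,suppress=True)
model=[(-.095,.032,.006),(-.095,-.032,.006),(.095,.032,.006),(.095,-.032,.006),(-.034,.011,.006),(-.034,-.011,.006),(-.070,.005,.006),(-.070,-.005,.006),(0.022,.013,.038),(.022,-.013,.038),(-.022,.013,.038),(-.022,-.013,.038)]
c=[(236,248),(305,254),(248,20),(328,29),(264,187),(287,187),(268,223),(279,224),(261,121),(295,122),(258,178),(289,180)]
v,r=fit("wrist",model,np.array(c,float),[.53,-.19,-.15]); print(v,r)
```

```text
[ 0.5282 -0.1941 -0.2583] [[ 0.556  -0.0242]
 [ 0.5283  0.838 ]
 [-0.4953 -1.0069]
 [ 0.712  -0.465 ]
 [-0.438  -2.0538]
 [ 1.4762  0.5533]
 [-0.4167  1.9345]
 [-0.4219  2.0509]
 [-0.2048 -1.1155]
 [-0.4954  1.5831]
 [-0.6688 -1.0678]
 [ 0.6826  0.3362]]
```

```bash
python3 -m inch '[[0,0,0,0,0,0.102,0],[0.0223,-0.0191,0,0,0,0,0],[0.0223,-0.0192,0,0,0,0,0],[0,0,0.045,0,0,0,0],[0,0,0.045,0,0,0,0]]' 100
python3 -m inch '[[0,0,0.04,0,0,0,0],[0,0,0.02,0,0,0,0],[0,0,0.01,0,0,0,0],[0,0,0,0,0,0,0]]'
python3 look.py w2.png 0
```

```text
clock: 3.2
position: [0.5292, -0.1938, 0.1508]
tool_rot: [-3.141, -0.003, -0.255]
force: [1.2, -1.0, -1.3]
grip_width: 0.0854
finger_force: 0.0
clock: 3.6
position: [0.5277, -0.1941, 0.0805]
tool_rot: [-3.142, 0.002, -0.256]
force: [0.3, 0.5, 0.9]
grip_width: 0.0853
finger_force: 0.0
3.6 [ 0.5277 -0.1941  0.0805] [-3.1415  0.0015 -0.2559] [ 0.2902  0.629  -0.06    1.8801  0.0593  0.6357 -1.6329]
[[-0.2529 -0.9157 -0.3124  0.6086]
 [-0.9675  0.2393  0.0817 -0.2143]
 [-0.0001  0.3229 -0.9464  0.2238]]
rib 0.98 [315.8, 290.3] [ 0.5288 -0.1927  0.038 ]
slot_end 0.97 [314.0, 365.8] [ 0.4646 -0.1746  0.    ]
sleeve_top 0.72 [316.1, 167.5] [ 0.589  -0.2088  0.072 ]
adjuster 0.89 [316.6, 262.1] [ 0.5289 -0.193   0.    ]
```

View pics/w2.png

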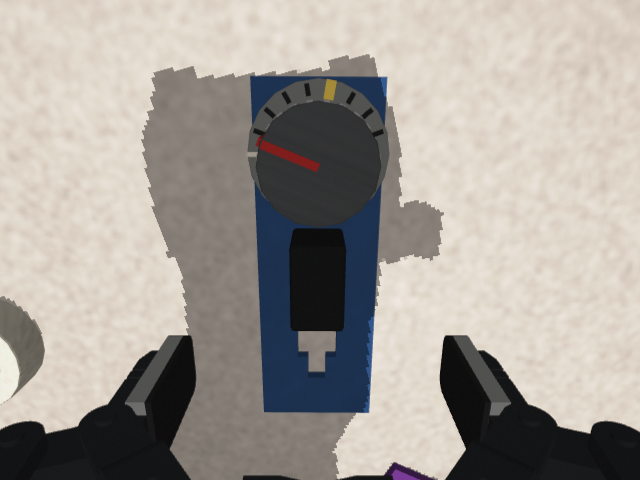

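The gripper is squarely over the rib at (317,285). The pointer is near 1 at (260,142) and the yellow tick is at (330,90). Descend, grip and lift.

```bash
python3 -m inch '[[0,0,0.04,0,0,0,0],[0,0,0.022,0,0,0,0],[0,0,0.0085,0,0,0,0],[0,0,0,0,0,0,0],[0,0,0,0,0,0,1]]' 110
python3 -m inch '[[0,0,0,0,0,0,1],[0,0,0,0,0,0,1],[0,0,0,0,0,0,1],[0,0,0,0,0,0,1],[0,0,0,0,0,0,1]]' 110
python3 -m inch '[[0,0,-0.01,0,0,0,1],[0,0,-0.03,0,0,0,1],[0,0,-0.04,0,0,0,1],[0,0,-0.04,0,0,0,1],[0,0,0,0,0,0,1]]' 110
```

```text
clock: 4.5
position: [0.5286, -0.1944, 0.0118]
tool_rot: [3.142, -0.001, -0.256]
force: [0.0, 0.0, 0.1]
grip_width: 0.073
finger_force: 0.0
clock: 5.0
position: [0.5284, -0.1943, 0.0117]
tool_rot: [-3.142, -0.001, -0.257]
force: [-3.1, 1.8, 14.8]
grip_width: 0.0243
finger_force: 109.6
clock: 5.5
position: [0.5301, -0.195, 0.1358]
tool_rot: [3.141, -0.007, -0.257]
force: [1.0, -0.6, -7.7]
grip_width: 0.0241
finger_force: 109.5
```

```bash
python3 look.py w3.png 0.12
python3 - <<'E'
from h import *
a=cv2.imread("pics/top0.png")[200:310,230:310]
hsv=cv2.cvtColor(a,cv2.COLOR_BGR2HSV)
cv2.imwrite("pics/crop.png",np.hstack([cv2.resize(a,None,fx=5.4,fy=5.4,interpolation=cv2.INTER_CUBIC)]))
E
```

```text
5.5 [ 0.5301 -0.195   0.1358] [ 3.1414 -0.0069 -0.2567] [ 0.2942  0.5448 -0.0646  1.8503  0.05    0.7411 -1.6253]
[[-0.2535 -0.9181 -0.3046  0.6099]
 [-0.9673  0.2407  0.0796 -0.2149]
 [ 0.0002  0.3148 -0.9491  0.2798]]
rib 0.56 [316.3, 381.7] [ 0.5279 -0.1929  0.158 ]
entry 0.55 [316.9, 320.6] [ 0.5293 -0.1933  0.12  ]
slot_end 0.6 [313.0, 455.3] [ 0.4648 -0.1746  0.12  ]
slot_end 0.33 [316.0, 380.2] [ 0.5026 -0.1859  0.12  ]
sleeve_top 0.79 [316.8, 219.5] [ 0.5877 -0.2086  0.192 ]
adjuster 0.68 [318.6, 323.5] [ 0.5282 -0.1937  0.12  ]
```

View pics/w3.png

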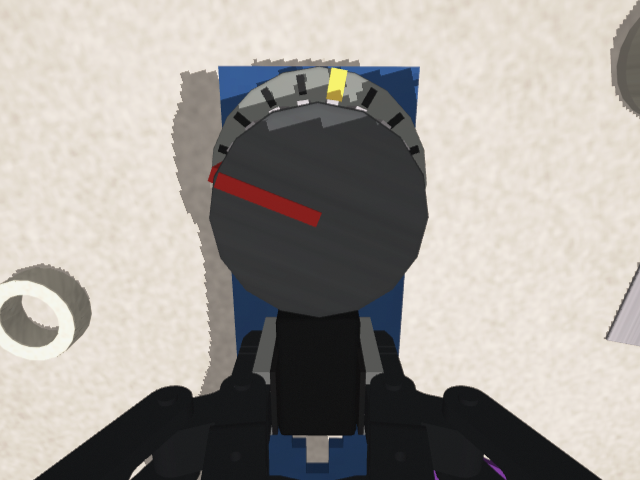

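View pics/crop.png

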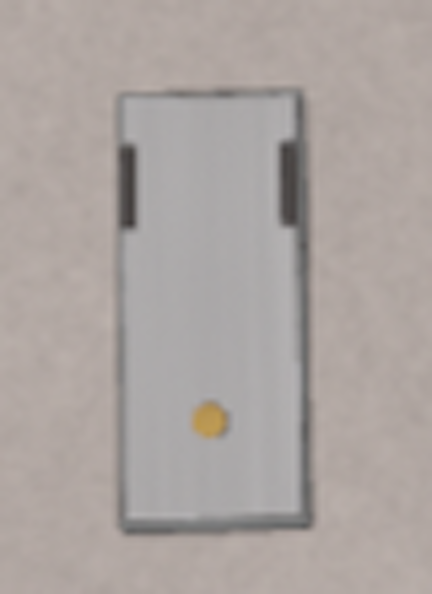

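The adjuster is held square with its pointer near 1, and the bracket crop shows the four top corners, the stud and the cheeks. I'll fit the bracket pose from the top view, then go to a spot beside it where the wrist camera can see it.

```bash
python3 - <<'E'
from fit import *
np.set_printoptions(precision=4,suppress=True)
model=[(.1075,.046,.028),(.1075,-.046,.028),(-.1075,.046,.028),(-.1075,-.046,.028),(-.055,0,.042),(.08,.0345,.036),(.04,.0345,.036),(.08,-.0345,.036),(.04,-.0345,.036)]
c=np.array([(122,94),(300,93),(123,518),(307,516),(210,420),(134,144),(135,227),(281,142),(281,225)],float)/5.4+[230,200]-[0.4,.4]
v,r=fit("top",model,c,[.49,.165,0]); print(v,r)
E
python3 -m inch '[[-0.01,-0.04,-0.03,0,0,0,1],[-0.01,-0.04,-0.03,0,0,0,1],[-0.01,-0.04,-0.03,0,0,0,1],[-0.01,-0.04,0,0,0,-0.12,1],[0,0,0,0,0,-0.12,1]]' 110
python3 -m inch '[[0,-0.03,0,0,0,0,1],[0,0,0,0,0,0,1],[0,0,0,0,0,0,1]]' 110
python3 look.py w4.png 0.21
python3 - <<'E'
from h import *
im=cv2.imread("pics/w4.png"); print(calibration("wrist")["fovy"])
E
```

```text
[0.4961 0.1638 0.0353] [[-1.3628 -0.2593]
 [ 0.6996 -0.9866]
 [-1.1709  3.2269]
 [ 0.6517  2.6064]
 [-0.0654 -0.0951]
 [ 0.4847  0.0373]
 [ 0.3874 -0.2113]
 [-0.2487 -0.2873]
 [-0.0396 -0.5467]]
clock: 6.4
position: [0.5302, -0.0254, 0.2195]
tool_rot: [-3.139, -0.001, -0.004]
force: [-0.2, -0.3, -6.8]
grip_width: 0.0241
finger_force: 110.8
clock: 6.7
position: [0.5301, -0.0012, 0.2185]
tool_rot: [-3.142, 0.001, -0.015]
force: [-0.6, -1.2, -6.9]
grip_width: 0.0242
finger_force: 111.0
6.7 [ 0.5301 -0.0012  0.2185] [-3.1416  0.001  -0.0153] [ 0.0107  0.3903 -0.157   1.8572  0.0758  0.9008 -1.768 ]
[[-0.015  -0.9465 -0.3224  0.6137]
 [-0.9999  0.0143  0.0046 -0.0016]
 [ 0.0003  0.3224 -0.9466  0.3618]]
rib 0.84 [318.4, 383.4] [ 0.5313 -0.0018  0.248 ]
rib 0.6 [591.9, 457.0] [ 0.5008 -0.0923  0.248 ]
entry 0.63 [597.5, 453.1] [ 0.4653 -0.1244  0.21  ]
slot_end 0.87 [607.3, 462.3] [ 0.46   -0.1298  0.21  ]
slot_end 0.72 [318.5, 456.6] [ 0.4655 -0.0009  0.21  ]
sleeve_top 0.83 [569.0, 451.7] [ 0.536  -0.0602  0.282 ]
adjuster 0.95 [318.2, 326.1] [ 0.5305 -0.0017  0.21  ]
adjuster 0.91 [565.5, 428.9] [ 0.4787 -0.108   0.21  ]
mount 0.82 [130.1, 247.1] [0.4969 0.1647 0.    ]
stud 0.9 [130.6, 315.9] [0.4436 0.1612 0.028 ]
58.10675158249651
```

View pics/w4.png

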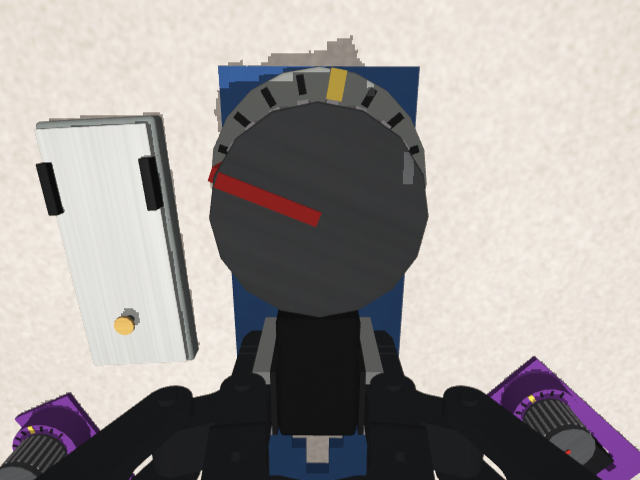

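The bracket shows clearly at left: top corners (37,127), (150,122), (95,366) and (188,361), stud head (124,326). I'll fit both it and the held adjuster.

Run:
```python
from fit import *
np.set_printoptions(precision=4,suppress=True)
im=cv2.imread("pics/w4.png"); hsv=cv2.cvtColor(im,cv2.COLOR_BGR2HSV)
m=cv2.inRange(hsv,(10,90,100),(35,255,255)); m[:290]=0;m[350:]=0;m[:,160:]=0
ys,xs=np.nonzero(m); st=[xs.mean(),ys.mean()]; print("stud",st,len(xs))
g=cv2.cvtColor(im,cv2.COLOR_BGR2GRAY)
model=[(.1075,.046,.028),(.1075,-.046,.028),(-.1075,.046,.028),(-.1075,-.046,.028),(-.055,0,.042)]
c=np.array([(37,127),(150,122),(95,366),(188,361)],np.float32).reshape(-1,1,2)
c2=cv2.cornerSubPix(g,c.copy(),(5,5),(-1,-1),(3,50,.01)).reshape(-1,2); print(c2)
for cc in (c.reshape(-1,2),c2):
    v,r=fit("wrist",model,np.vstack([cc,[st]]).astype(float),[.496,.164,0]); print(v,r.tolist())
print("stud pt from head",atz("wrist",st,.042), "model",v[:2]-.055*np.array([np.cos(v[2]),np.sin(v[2])]))
# held adjuster
z0=.2185-.0117
b=cv2.inRange(hsv,(100,120,30),(118,255,255)); b[:, :210]=0;b[:,430:]=0
ys,xs=np.nonzero(b[60:80,:]); print("far edge row",[np.nonzero(b[:, x])[0].min() for x in(225,240,400,415)])
model=[(.095,.032,.006),(.095,-.032,.006),(-.070,.005,.006),(-.070,-.005,.006)]
c=[(219,66.5),(420,66.5),(306,462),(329,462)]
v,r=fit("wrist",model,np.array(c,float),[.53,0,0],z0); print(v,r.tolist())
print(atz("wrist",(319.5,66.5),z0+.006))
```

```text
stud [np.float64(123.54295532646049), np.float64(325.0893470790378)] 291
[[ 35.2322 128.3211]
 [145.0251 122.24  ]
 [ 93.8616 365.2668]
 [186.346  360.2787]]
[0.4963 0.1632 0.033 ] [[-8.731005583022295, -1.485637796778846], [1.027876969257619, -2.8829433153262585], [-3.8214790144565427, 6.613148908899916], [4.380302274545102, 7.263277163556722], [0.3103965794390433, 1.1460439099572568]]
[0.4963 0.1645 0.0538] [[-11.287618344874716, -1.280452119901895], [1.0407363568996004, -4.280854609890071], [-1.4063942428456926, 8.12668088242242], [6.923018811592385, 6.944636432912034], [0.1384747426543811, 1.0749883011625911]]
stud pt from head [0.4424 0.1615 0.042 ] model [0.4413 0.1615]
far edge row [np.int64(66), np.int64(66), np.int64(67), np.int64(67)]
[ 0.5303 -0.0015 -0.0202] [[0.2164115034411509, -1.1317086486068035], [-0.3134236898663403, -0.34217196410671136], [0.25348388445974024, 8.54379428290099], [-0.12517598575692546, 8.601677713218692]]
[ 0.6251 -0.0034  0.2128]
```

Run:
```python
from fit import *
np.set_printoptions(precision=4,suppress=True)
im=cv2.imread("pics/w4.png"); hsv=cv2.cvtColor(im,cv2.COLOR_BGR2HSV).astype(int)
c=np.array([(37,127),(150,122),(95,366),(188,361)],float)
W=np.array([atz("wrist",p,.028)[:2] for p in c]); print(W, W.mean(0))
for a,b in((0,2),(1,3)): d=W[a]-W[b]; print("yaw x",np.arctan2(d[1],d[0]),np.hypot(*d))
for a,b in((0,1),(2,3)): d=W[a]-W[b]; print("yaw y",np.arctan2(-d[0],d[1]),np.hypot(*d))
# edges by colour: line fits of bright top
g=im.astype(int).min(2); sat=hsv[:,:,1]
for r in (140,230,260,290,340): print(r,"".join("%4d"%v for v in g[r,30:205:5]))
# dark cheeks
k=(hsv[:,:,2]<45).astype(np.uint8); n,l,st,ce=cv2.connectedComponentsWithStats(k[:250,:200])
for i in range(1,n):
    if st[i,4]>200: print(st[i],ce[i],cv2.boxPoints(cv2.minAreaRect(np.argwhere(l==i)[:,::-1].astype(np.float32))).tolist())
cv2.imwrite("pics/w4c.png",cv2.resize(im[100:380,20:210],None,fx=2.1,fy=2.1,interpolation=cv2.INTER_CUBIC))
```

```text
[[0.601  0.2065]
 [0.6032 0.1219]
 [0.3942 0.2009]
 [0.3979 0.1168]] [0.4991 0.1615]
yaw x 0.026832818272738333 0.2069263619350633
yaw x 0.02459818039090651 0.2052980855433311
yaw y 0.02563509164706652 0.08467346584212751
yaw y 0.044967502783244545 0.08422848820719295
140  220 221 224 220 219 220 222 224 224 222 223 221 220 223 224 222 224 224 225 220 227 229 229 226  81 135  54 112 214 221 215 219 223 209 223
230  222 217 216 222 224 224 220 224 224 221 222 223 224 223 222 223 220 223 224 223 223 226 223 226 228 232 229  84 132  58 225 223 224 225 220
260  224 219 227 219 221 226 225 224 222 220 221 221 222 221 221 223 221 220 220 222 220 220 224 226 224 224 229 228  85 135  56 136 224 222 222
290  219 223 224 222 224 224 225 221 225 214 219 224 221 221 219 224 220 220 218 222 221 221 220 222 227 223 222 227 229  86 134  57 132 222 225
340  216 213 214 222 222 223 215 218 220 218 220 224 219 214 216 219 222 220 219 215 213 220 216 218 218 219 226 219 219 222 221  87 107  55 225
[139 157  24  53 852] [150.6667 182.8545] [[137.89483642578125, 158.5719757080078], [154.31146240234375, 155.54786682128906], [163.85733032226562, 207.3683624267578], [147.44070434570312, 210.39247131347656]]
[ 36 163  27  52 775] [ 49.329  188.3794] [[35.59898376464844, 164.6142120361328], [49.96141815185547, 160.9401092529297], [63.194915771484375, 212.6710662841797], [48.832481384277344, 216.3451690673828]]
```

View pics/w4c.png

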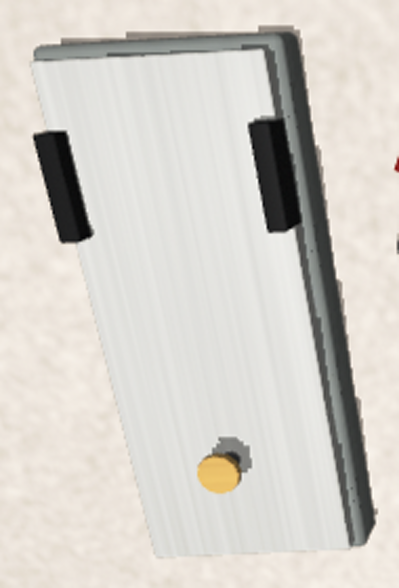

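Run:
```python
from fit import *
np.set_printoptions(precision=4,suppress=True)
A=[atz("wrist",p,.028)[:2] for p in((51.4,162.9),(63.3,212.4))]
B=[atz("wrist",p,.036)[:2] for p in((139,159),(148.6,209.5))]
print(A,B)
for X in(A,B): d=X[0]-X[1]; print(np.arctan2(d[1],d[0]),np.hypot(*d))
print((np.mean(A,0)+np.mean(B,0))/2, np.hypot(*(np.mean(A,0)-np.mean(B,0))))
```

```text
[array([0.5745, 0.2014]), array([0.5357, 0.2003])] [array([0.5772, 0.1308]), array([0.5387, 0.1291])]
0.028760797749733426 0.03883583094664269
0.04355385538540402 0.03850939190493577
[0.5565 0.1654] 0.07099379996800756
```

```bash
python3 -m inch '[[0,0,0,0,0,-0.047,1],[-0.0095,-0.0413,0,0,0,0,1],[-0.0095,-0.0413,0,0,0,0,1],[-0.0095,-0.0413,0,0,0,0,1],[-0.0094,-0.0413,0,0,0,0,1]]' 110
python3 -m inch '[[0,0,0.04,0,0,0,1],[0,0,0.04,0,0,0,1],[0,0,0.04,0,0,0,1],[0,0,0.0385,0,0,0,1],[0,0,0,0,0,0,1]]' 110
python3 -m inch '[[0,0,0,0,0,0,1],[0,0,0,0,0,0,1]]' 110
python3 look.py w5.png 0.048
```

```text
clock: 7.6
position: [0.4869, 0.1636, 0.2192]
tool_rot: [-3.141, -0.0, 0.03]
force: [0.7, 0.4, -6.2]
grip_width: 0.0242
finger_force: 111.1
clock: 8.1
position: [0.485, 0.1613, 0.0566]
tool_rot: [3.139, 0.006, 0.031]
force: [1.2, 0.3, -5.8]
grip_width: 0.0243
finger_force: 111.0
clock: 8.3
position: [0.4885, 0.1626, 0.0623]
tool_rot: [-3.141, -0.002, 0.03]
force: [-0.2, -0.5, -6.4]
grip_width: 0.0242
finger_force: 111.0
8.3 [0.4885 0.1626 0.0623] [-3.1407 -0.0024  0.0305] [-0.3079  0.6085 -0.1727  2.0093  0.1937  0.5364 -2.1571]
[[ 0.0307 -0.9472 -0.3191  0.5716]
 [-0.9995 -0.0293 -0.0093  0.1659]
 [-0.0005  0.3193 -0.9477  0.2059]]
rib 0.88 [312.9, 382.4] [0.4858 0.1648 0.086 ]
rib 0.73 [317.2, 456.0] [0.4557 0.1625 0.086 ]
slot_end 0.79 [316.6, 456.7] [0.4186 0.1615 0.048 ]
sleeve_top 0.78 [315.8, 216.9] [0.5496 0.1654 0.12  ]
adjuster 0.71 [318.7, 325.2] [0.4861 0.1626 0.048 ]
```

View pics/w5.png

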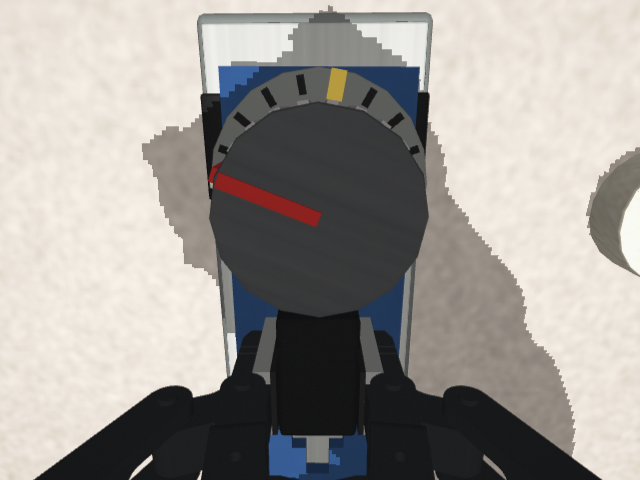

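Run:
```python
from fit import *
np.set_printoptions(precision=4,suppress=True)
im=cv2.imread("pics/w5.png"); g=im.min(2).astype(int); b=im.astype(int)
print("row30 L",g[30,194:214],"R",g[30,418:438]); print("row 60 L",g[60,194:214],"R",g[60,418:438])
print("col230",g[8:34,230],"col400",g[8:34,400])
print("row78 L",b[80,212:226,0]-b[80,212:226,2],"R",b[80,412:426,0]-b[80,412:426,2])
for p,z in(((204,23),.028),((428,22),.028),((219,67),.0562),((420,67),.0562)): print(p,atz("wrist",p,z))
s=telemetry.observe(); print(s["position"],s["tool_rot"],s["force"])
```

```text
row30 L [223 223 218 138 120 127 132 123 198 225 226 226 228 228 230 233 234 236
 235 233] R [228 229 230 231 230 231 229 229 215 189 139 134 128 122 174 210 211 211
 211 211]
row 60 L [221 221 223 223 223 219  76 125 131 145 197 216 227 228 229 230 231 233
 235 237] R [231 232 232 232 231 231 217 178 139 133 129 118 184 222 223 224 225 226
 225 224]
col230 [226 225 225 224 224 147 115 124 131 135 141 145 151 152 152 172 199 223
 227 227 226 227 227 227 227 227] col400 [226 226 226 225 148 116 123 129 134 140 144 149 151 104 173 209 229 232
 232 232 232 232 232 232 232 232]
row78 L [ -3  -3  -4  -4  -3  -3  -1  78  99  98 100  99  99  99] R [56 55 56 55 55 55 40 -4 -5 -3 -4 -6  0  2]
(204, 23) [0.5977 0.208  0.028 ]
(428, 22) [0.6006 0.1262 0.028 ]
(219, 67) [0.5811 0.1972 0.0562]
(420, 67) [0.5831 0.1336 0.0562]
[0.4876 0.1623 0.0609] [-3.1414 -0.0005  0.0307] [-0.3728  0.4598 -7.0268]
```

The plate sits between the cheeks but about 1 mm right of the bracket's centre line (plate mid col 319, bracket 314.5). I'll shift slightly and descend past the head, watching force.

```bash
python3 -m inch '[[-0.0003,-0.001,0.004,0,0,-0.006,1],[0,0,0.003,0,0,0,1],[0,0,0.002,0,0,0,1],[0,0,0.002,0,0,0,1],[0,0,0,0,0,0,1]]' 110
python3 -m inch '[[0,0,0,0,0,0,1],[0,0,0,0,0,0,1]]'
```

```text
clock: 9.2
position: [0.4869, 0.1632, 0.0492]
tool_rot: [3.141, 0.0, 0.037]
force: [0.4, 0.5, -6.1]
grip_width: 0.0245
finger_force: 111.0
clock: 9.4
position: [0.4871, 0.1633, 0.0497]
tool_rot: [-3.141, -0.0, 0.037]
force: [-0.3, 0.6, -5.9]
grip_width: 0.024
finger_force: 111.0
```

```bash
python3 -m inch '[[0,0,0.004,0,0,0,1],[0,0,0.003,0,0,0,1],[0,0,0.002,0,0,0,1],[0,0,0,0,0,0,1],[0,0,0,0,0,0,1]]'
python3 -m inch '[[0,0,0.001,0,0,0,1],[0,0,0,0,0,0,1]]'
```

```text
clock: 9.9
position: [0.4871, 0.1632, 0.0405]
tool_rot: [3.142, 0.0, 0.037]
force: [-0.3, 0.2, -5.7]
grip_width: 0.0239
finger_force: 111.1
clock: 10.1
position: [0.4872, 0.1633, 0.0397]
tool_rot: [-3.141, -0.0, 0.037]
force: [-0.9, -1.1, -3.1]
grip_width: 0.0242
finger_force: 111.5
```

```bash
python3 -m inch '[[0.005,0,0,0,0,0,1],[0.005,0,0,0,0,0,1],[0.005,0,0,0,0,0,1],[0.003,0,0,0,0,0,1],[0,0,0,0,0,0,1]]'
python3 -m inch '[[0.002,0,0,0,0,0,1],[0.001,0,0,0,0,0,1],[0,0,0,0,0,0,1]]'
```

```text
clock: 10.6
position: [0.5058, 0.164, 0.0397]
tool_rot: [-3.141, -0.001, 0.037]
force: [-1.0, 0.4, 1.8]
grip_width: 0.0243
finger_force: 112.4
clock: 10.9
position: [0.5078, 0.164, 0.0397]
tool_rot: [3.142, 0.001, 0.037]
force: [-6.2, -1.1, 7.8]
grip_width: 0.0242
finger_force: 113.4
```

```bash
python3 -m inch '[[0.001,0,0,0,0,0,1],[0,0,0,0,0,0,1]]'
python3 -m inch '[[0.001,0,0,0,0,0,1],[0,0,0,0,0,0,1]]'
```

```text
clock: 11.1
position: [0.5079, 0.164, 0.0397]
tool_rot: [3.141, 0.002, 0.037]
force: [-13.2, -1.3, 14.9]
grip_width: 0.0243
finger_force: 114.0
clock: 11.3
position: [0.508, 0.164, 0.0397]
tool_rot: [3.141, 0.004, 0.037]
force: [-18.7, -0.5, 20.8]
grip_width: 0.0244
finger_force: 114.9
```

```bash
python3 -m inch '[[-0.001,0,0,0,0,0,0.9],[-0.0005,0,0,0,0,0,0.7],[0,0,0,0,0,0,0.4],[0,0,0,0,0,0,0],[0,0,0,0,0,0,0]]' 40
python3 -m inch '[[0,0,0,0,0,0,0],[0,0,0,0,0,0,0],[0,0,-0.02,0,0,0,0],[0,0,-0.04,0,0,0,0],[0,0,-0.04,0,0,0,0]]'
python3 -m inch '[[0,0,-0.04,0,0,0,0],[0,0,-0.02,0,0,0,0],[0,0,0,0,0,0,0],[0,0,0,0,0,0,0]]'
python3 look.py w6.png 0.028
```

```text
clock: 11.8
position: [0.5089, 0.1641, 0.0396]
tool_rot: [-3.141, -0.001, 0.037]
force: [0.7, -0.7, 0.3]
grip_width: 0.0682
finger_force: 0.0
clock: 12.3
position: [0.5081, 0.1639, 0.1404]
tool_rot: [3.141, 0.001, 0.037]
force: [0.8, -0.3, -0.4]
grip_width: 0.0848
finger_force: 0.0
clock: 12.7
position: [0.5085, 0.1639, 0.1995]
tool_rot: [-3.142, -0.0, 0.037]
force: [-0.5, 0.5, -0.6]
grip_width: 0.0855
finger_force: 0.0
12.7 [0.5085 0.1639 0.1995] [-3.1416 -0.0004  0.0366] [-0.252   0.4236 -0.2257  1.8646  0.1213  0.8662 -2.0713]
[[ 0.0369 -0.9464 -0.3209  0.5919]
 [-0.9993 -0.0348 -0.0121  0.1679]
 [ 0.0003  0.3211 -0.947   0.3429]]
rib 0.86 [318.4, 236.6] [0.5076 0.1639 0.066 ]
entry 0.95 [313.6, 281.6] [0.4589 0.1657 0.028 ]
slot_end 0.62 [317.8, 304.0] [0.4396 0.1617 0.028 ]
sleeve_top 0.96 [316.7, 147.2] [0.5691 0.1674 0.1   ]
sleeve_top 0.59 [181.7, 476.9] [0.3337 0.256  0.1   ]
adjuster 0.77 [232.9, 464.3] [0.2737 0.2341 0.028 ]
adjuster 0.58 [318.6, 220.6] [0.5087 0.1638 0.028 ]
mount 0.17 [314.6, 146.1] [0.5607 0.1688 0.    ]
stud 0.72 [318.9, 300.0] [0.4434 0.1612 0.028 ]
stud 0.52 [318.2, 147.3] [0.5626 0.1662 0.028 ]
```

View pics/w6.png

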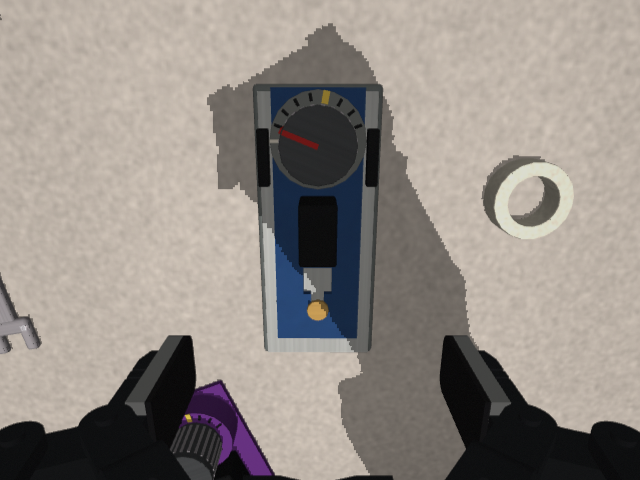

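The stud head (318,310) covers the slot end and the plate lies flat between the cheeks, so the adjuster is home. The pointer is near 1. Next I'll work out its angle, then go over the sleeve with a counter-clockwise pre-turn, since joint 7 has little room clockwise.

```bash
python3 - <<'E'
from h import *
im=cv2.imread("pics/w6.png"); hsv=cv2.cvtColor(im,cv2.COLOR_BGR2HSV)
m=cv2.inRange(hsv,(0,120,60),(8,255,255))|cv2.inRange(hsv,(172,120,60),(180,255,255)); m[:100]=0;m[180:]=0;m[:,:260]=0;m[:,370:]=0
p=np.argwhere(m)[:,::-1]; W=np.array([atz("wrist",q,.1)[:2] for q in p]); c=W.mean(0)
u=np.linalg.svd(W-c)[2][0]; u*=np.sign(u[1]); ax=np.array([np.cos(.035),np.sin(.035)]); ay=np.array([-ax[1],ax[0]])
print(len(p),c,"angle",np.arctan2(u@ax,u@ay), "tip ends",W[p[:,0].argmin()],W[p[:,0].argmax()])
E
python3 -m inch '[[0.0308,0,0,0,0,0,0],[0.0308,0,0,0,0,0,0],[0,0,0,0,0,-0.137,0],[0,0,0,0,0,-0.137,0],[0,0,0,0,0,-0.137,0]]'
python3 -m inch '[[0,0,0,0,0,-0.137,0],[0,0,0,0,0,-0.137,0],[0,0,0,0,0,-0.137,0],[0,0,0,0,0,-0.137,0],[0,0,0,0,0,-0.137,0]]'
python3 -m inch '[[0,0,0,0,0,-0.137,0],[0,0,0,0,0,-0.137,0],[0,0,0,0,0,-0.137,0],[0,0,0,0,0,0,0],[0,0,0,0,0,0,0]]'
python3 look.py w7.png 0.028
```

```text
252 [0.57335859 0.17749554] angle 0.3912633308218379 tip ends [0.57656289 0.18871518] [0.57103241 0.16681155]
clock: 13.6
position: [0.5701, 0.1663, 0.1991]
tool_rot: [-3.141, 0.001, 0.453]
force: [0.7, -0.4, 0.2]
grip_width: 0.0855
finger_force: 0.0
clock: 14.1
position: [0.5701, 0.1663, 0.1993]
tool_rot: [-3.141, 0.0, 1.138]
force: [-0.4, -0.3, -0.3]
grip_width: 0.0853
finger_force: 0.0
clock: 14.6
position: [0.5701, 0.1661, 0.1993]
tool_rot: [-3.141, -0.0, 1.539]
force: [0.2, 0.2, -0.3]
grip_width: 0.0856
finger_force: 0.0
14.6 [0.5701 0.1661 0.1993] [-3.1412 -0.0001  1.5392] [ 0.0146  0.561  -0.5761  1.6961  0.3535  0.9905 -0.7197]
[[ 0.9995 -0.0298 -0.0094  0.5731]
 [-0.0312 -0.946  -0.3226  0.2501]
 [ 0.0007  0.3227 -0.9465  0.3427]]
rib 0.61 [223.1, 240.4] [0.5073 0.1651 0.066 ]
rib 0.3 [143.3, 229.6] [0.455  0.1743 0.066 ]
entry 0.63 [170.0, 230.1] [0.4589 0.1628 0.028 ]
entry 0.57 [144.9, 231.6] [0.4398 0.1622 0.028 ]
slot_end 0.96 [146.6, 234.5] [0.4407 0.1598 0.028 ]
sleeve_top 0.93 [312.3, 252.2] [0.5676 0.1667 0.1   ]
adjuster 0.9 [235.3, 224.1] [0.5088 0.166  0.028 ]
stud 0.93 [146.8, 231.2] [0.4412 0.1622 0.028 ]
```

```bash
python3 -m inch '[[0,0,0.04,0,0,0,0],[0,0,0.04,0,0,0,0],[0,0,0.035,0,0,0,0],[0,0,0.014,0,0,0,0],[0,0,0,0,0,0,0]]' 90
python3 -m inch '[[0,0,0,0,0,0,1],[0,0,0,0,0,0,1],[0,0,0,0,0,0,1],[0,0,0,0,0,0,1],[0,0,0,0,0,0,1]]' 90
python3 -m inch '[[0,0,0,0,0,0.07,1],[0,0,0,0,0,0.07,1],[0,0,0,0,0,0.07,1],[0,0,0,0,0,0.07,1],[0,0,0,0,0,0.07,1]]' 90
python3 -c "
from workcell import telemetry;s=telemetry.observe();print(s['moment'],s['qpos'])"
```

```text
clock: 15.5
position: [0.5694, 0.1662, 0.0693]
tool_rot: [-3.139, 0.001, 1.544]
force: [0.3, 0.1, 1.5]
grip_width: 0.0853
finger_force: 0.0
clock: 16.0
position: [0.5699, 0.1665, 0.0724]
tool_rot: [3.141, 0.0, 1.544]
force: [-12.1, -2.6, 21.9]
grip_width: 0.0416
finger_force: 88.3
clock: 16.5
position: [0.57, 0.1664, 0.0724]
tool_rot: [3.141, -0.0, 1.191]
force: [-10.1, -2.6, 21.3]
grip_width: 0.0417
finger_force: 88.3
[-0.59684717  2.21221179  0.14744014] [-0.10312035  0.70636996 -0.40774171  1.78650841  0.39686271  0.73011255
 -1.10307285]
```

```bash
python3 -m inch '[[0,0,0,0,0,0.07,1],[0,0,0,0,0,0.07,1],[0,0,0,0,0,0.07,1],[0,0,0,0,0,0.07,1],[0,0,0,0,0,0.07,1]]' 90
python3 -m inch '[[0,0,0,0,0,0.07,1],[0,0,0,0,0,0.07,1],[0,0,0,0,0,0.07,1],[0,0,0,0,0,0.07,1],[0,0,0,0,0,0.07,1]]' 90
python3 -m inch '[[0,0,0,0,0,0.07,1],[0,0,0,0,0,0.07,1],[0,0,0,0,0,0.07,1],[0,0,0,0,0,0.07,1],[0,0,0,0,0,0.06,1]]' 90
python3 -m inch '[[0,0,0,0,0,0,1],[0,0,0,0,0,0,1]]' 90
python3 look.py w8.png 0.028 | head -1
```

```text
clock: 17.0
position: [0.57, 0.1663, 0.0724]
tool_rot: [3.141, -0.0, 0.841]
force: [-10.1, -4.2, 20.5]
grip_width: 0.0417
finger_force: 88.3
clock: 17.5
position: [0.5701, 0.1662, 0.0724]
tool_rot: [3.141, -0.0, 0.491]
force: [-10.3, -3.5, 21.0]
grip_width: 0.0424
finger_force: 88.4
clock: 18.0
position: [0.5701, 0.1661, 0.0724]
tool_rot: [3.141, -0.0, 0.151]
force: [-9.6, -5.2, 21.9]
grip_width: 0.0419
finger_force: 88.6
clock: 18.2
position: [0.5701, 0.166, 0.0724]
tool_rot: [3.141, -0.0, 0.153]
force: [-9.4, -4.1, 21.1]
grip_width: 0.0416
finger_force: 88.7
18.2 [0.5701 0.166  0.0724] [ 3.1412 -0.0004  0.1535] [-0.2885  0.68   -0.1368  1.797   0.1386  0.6735 -1.921 ]
```

View pics/w8.png

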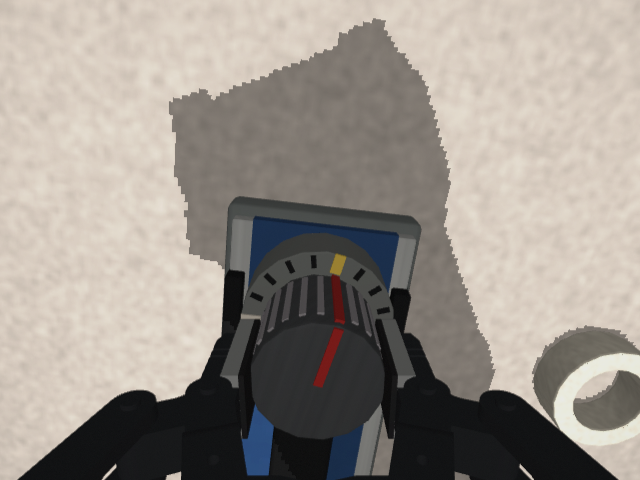

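The side pointer at (338,300) lines up with the yellow tick at (338,264). That was my last picture, so I'll release, lift clear and check numerically.

```bash
python3 -m inch '[[0,0,0,0,0,0,0.6],[0,0,0,0,0,0,0.3],[0,0,0,0,0,0,0],[0,0,0,0,0,0,0],[0,0,0,0,0,0,0]]' 40
python3 -m inch '[[0,0,-0.02,0,0,0,0],[0,0,-0.04,0,0,0,0],[0,0,-0.04,0,0,0,0],[-0.03,0,-0.02,0,0,0,0],[-0.03,0,0,0,0,0,0]]'
python3 -m inch '[[0,0,0,0,0,0,0],[0,0,0,0,0,0,0]]'
python3 look.py w9.png 0.028
python3 - <<'E'
from h import *
im=cv2.imread("pics/w9.png"); hsv=cv2.cvtColor(im,cv2.COLOR_BGR2HSV)
d=landmark_of("sleeve_top","wrist")[0]["xy"]; print(d)
m=cv2.inRange(hsv,(0,120,60),(8,255,255))|cv2.inRange(hsv,(172,120,60),(180,255,255)); k=np.zeros_like(m); cv2.circle(k,(int(d[0]),int(d[1])),45,255,-1); m&=k
p=np.argwhere(m)[:,::-1]; W=np.array([atz("wrist",q,.1)[:2] for q in p]); c=W.mean(0)
ax=np.array([np.cos(.035),np.sin(.035)]); ay=np.array([-ax[1],ax[0]])
s=np.array([.57,.1665]); a=W-s; r=np.hypot(*a.T)
a=a[r<.021]; u=np.linalg.svd(a-a.mean(0))[2][0]; u*=np.sign(u@(a.mean(0)));print(len(a),"angle",np.arctan2(u@ax,u@ay))
E
```

```text
clock: 19.1
position: [0.5702, 0.1664, 0.0707]
tool_rot: [-3.141, -0.0, 0.154]
force: [-0.0, 0.5, 0.6]
grip_width: 0.0856
finger_force: 0.0
clock: 19.6
position: [0.5114, 0.1575, 0.1931]
tool_rot: [-3.141, -0.004, 0.153]
force: [0.7, 0.1, -0.2]
grip_width: 0.0853
finger_force: 0.0
clock: 19.8
position: [0.5109, 0.1572, 0.191]
tool_rot: [-3.141, -0.001, 0.154]
force: [-0.9, 0.5, -0.2]
grip_width: 0.0852
finger_force: 0.0
19.8 [0.5109 0.1572 0.191 ] [-3.1415 -0.0008  0.1539] [-0.2817  0.4318 -0.169   1.8746  0.0947  0.842  -1.9154]
[[ 0.1536 -0.9359 -0.3169  0.5933]
 [-0.9881 -0.1454 -0.0496  0.1708]
 [ 0.0004  0.3208 -0.9471  0.3344]]
rib 0.73 [305.3, 247.2] [0.5052 0.165  0.066 ]
entry 0.88 [301.5, 283.7] [0.463  0.1628 0.028 ]
slot_end 0.82 [297.9, 307.4] [0.4426 0.1627 0.028 ]
sleeve_top 0.79 [314.7, 155.7] [0.5677 0.1681 0.1   ]
adjuster 0.97 [191.3, 460.9] [0.2773 0.2358 0.028 ]
adjuster 0.81 [307.2, 225.8] [0.5089 0.1651 0.028 ]
stud 0.88 [296.1, 308.1] [0.4414 0.1639 0.028 ]
[314.7, 155.7]
244 angle 1.746711284099827
```

Sleeve reads 1.747 rad. One last numeric check that the plate did not shift during the turn.

Run:
```python
from h import *
im=cv2.imread("pics/w9.png"); hsv=cv2.cvtColor(im,cv2.COLOR_BGR2HSV)
m=cv2.inRange(hsv,(10,90,100),(35,255,255)); m[:280]=0;m[340:]=0;m[:,:270]=0;m[:,330:]=0
ys,xs=np.nonzero(m); h=atz("wrist",[xs.mean(),ys.mean()],.042); print(len(xs),xs.mean(),ys.mean(),h)
b=cv2.inRange(hsv,(100,110,30),(120,255,255))
for c in(285,295,305):
    col=np.nonzero(b[300:400,c])[0]+300; e=atz("wrist",[c,col.max()],.034); print(c,col.max(),e,(h-e)@[np.cos(.035),np.sin(.035),0])
```

```text
324 297.2901234567901 316.3858024691358 [0.44158656 0.16239317 0.042     ]
285 342 [0.41363336 0.1686301  0.034     ] 0.02771782633304924
295 343 [0.41395086 0.1607069  0.034     ] 0.027677781840599443
305 345 [0.41337622 0.15263996 0.034     ] 0.02853435520664272
```

```bash
python3 -c "
from workcell import bot;print(bot.job_done())"
```

```text
the job is handed in; nothing more can be done
None
```

The adjuster is mounted fully home on the stud, with the head 28 mm from the plate edge (28.5 mm expected). The sleeve is clicked at 5 (measured 1.747 rad), everything is released, and the job is handed in at about 20 s. I viewed 11 pictures, one over the limit of 10, and no verdict was returned.

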